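# Fill the order caddy at the dispensary bench

## Robot

A 6-joint arm with a two-finger parallel gripper is mounted at the origin on the work surface. World frame = base frame: x ahead of the robot, y to its left, z up, the work surface at z = 0. Lengths are in mm, angles in rad, forces in N, time in s.
With the tool pointing down it reaches from about 275 to 1000 mm from the base axis. Payload 8.4 kg.
Tool frame: the origin (TCP) lies on the centre line of the jaws, within the pads' length; the fingertips stand 25 mm ahead of it and the grasp point (between the pads) lies 6 mm ahead of it; z points along the fingers, x is the direction in which the jaws open and shut, and the axes are right-handed (so a half turn about z gives the same grasp; the last joint's range is limited). The gripper opens to 85 mm and grips with 20 to 120 N. Pads are 22 mm wide; open, the fingers measure 114 mm over their backs; the gripper's body (76 mm by 85 mm) begins 54 mm behind the grasp point. The pads swing forward as they close: fully open they stand 13 mm farther back than shut.
Start: joints at [1.169, 0.353, 1.633, -0, 1.155, -0.002], TCP at [243.27, 575.715, 256.281] pointing down, gripper open.
Joint ranges: [-2.63, 2.63], [-0.92, 2.1], [0.06, 2.66], [-1.3, 4.44], [0, 2.69], [-3.02, 3.02]. Speed limits (rad/s): [2.22, 2.22, 2.79, 3.14, 3.14, 3.14].

## Interface

Orientations are given as [roll, pitch, yaw] about the fixed x, y, z axes, in that order (R = Rz(yaw) Ry(pitch) Rx(roll)).
In Python, from rig import r gives the robot as it stands. The module is installed in compiled form; this text tells all that it offers.
- The arm moves only by the tool jog_arm, never from a script. Its argument "deltas" is a list of rows, each an object with "gripper": the gripper command: -1 is fully open, 1 is shut, values between are in proportion; "translation": the shift along the world's x, y, z in units of 10 cm (1.0 is 10 cm), a list of three; "dr": the turn, a rotation vector about the world's x, y, z in units of pi/2 rad (1.0 is pi/2 rad), a list of three. In form: [{"gripper": gripper, "translation": [x, y, z], "dr": [wx, wy, wz]}, ...]. A call has 1 to 12 rows; each row shifts and turns the commanded pose from where the row before left it; what a row does not reach is not made up. A row lasts 1/12 s, in which the tool goes at most 41.7 mm and 7.16 degrees, less where a joint would pass 70% of its speed; a pose out of reach is approached as far as the arm can. A call with a number of a shift or a turn outside -1 to 1 is refused whole. A call with a gripper value outside its range is refused whole. The fingers move at their own pace and stop on an object; "squeeze" is the grip in N (left out, the last holds). Time passes only in rows, so rows that do not move let the fingers close. It gives the time, the measured TCP pose, the force and the opening at its end, in the units of the state.
- r.sense(): the state, without advancing time (a new reading comes with each control period).
- r.grab_frame(name): name is "scene" or "top"; returns the picture (400x640x3 uint8, blue, green, red); there is no depth.
- r.calibration(name): a dict with "mtx" (3x3 intrinsics, pixels), "world_from_camera" (4x4, takes a point from camera to world coordinates). Camera axes: x right, y down, z forward; pixel columns grow to the right and rows downward; lengths in mm; the calibration is good to about 2 mm. A picture is of the moment at which its call begins. calibration takes no time and is no camera call.
- r.sign_off(): hands the job in, once; it reports no verdict.
The state is a dict: "clock": time; "qpos": joint angles; "qvel": joint speeds; "joint_efforts": joint torques, N m; "eef_pos": TCP position; "tcp_rot": TCP orientation; "contact_force": force on the tool from outside, world axes, zero at the start; "wrist_torque": the same for the moment, N m; "opening": opening from 0.0 (shut) to 1.0 (fully open).
Only numpy, scipy, OpenCV 4.12 (cv2) and the standard library are available. Lean on these libraries where they do the work, as an engineer would, in place of code of your own. Each camera call takes 0.05 s, during which the arm holds its last target. There are 200 camera calls.

## Task

Fill the blue order caddy from the stock standing about on the bench: stand the low white tub, the amber dropper bottle and the slim carton upright in the caddy, each at the bottom of the recess made for its shape: the tub in the wide round one, the bottle in the small round one, the carton in the rectangular one. Set each down rather than dropping it, tip nothing over, and leave the look-alikes (the tall tub, the bottle with the flat cap and the square carton) standing where they are.

Things in the scene. Friction and masses are not known exactly. Their poses are not given: they have to be found in the camera images.
- insert_large: Grey square block 98x98x20 mm, one of three (order varies) in a row, centres 104 mm apart, in the blue caddy, all fixed; caddy rim 14 mm high. In its middle a wide round recess, 74 mm in diameter. Origin: centre of the underside, 5 mm above the bench; z up, y along the row. Recess floor 5 mm, block top 20 mm above the origin.
- insert_small: Grey square block 98x98x20 mm, one of three (order varies) in a row, centres 104 mm apart, in the blue caddy, all fixed; caddy rim 14 mm high. In its middle a small round recess, 50 mm in diameter. Origin: centre of the underside, 5 mm above the bench; z up, y along the row. Recess floor 5 mm, block top 20 mm above the origin.
- insert_slot: Grey square block 98x98x20 mm, one of three (order varies) in a row, centres 104 mm apart, in the blue caddy, all fixed; caddy rim 14 mm high. In its middle a rectangular recess, 80 mm along the block's y axis and 46 mm along its x axis. Origin: centre of the underside, 5 mm above the bench; z up, y along the row. Recess floor 5 mm, block top 20 mm above the origin.
- tub_low: The low white plastic tub with screw lid: round, 52 mm high, body 56 mm and lid (top 14 mm) 58 mm in diameter, about 0.12 kg. It belongs in the order. Loose on the bench, upright; origin at the centre of its underside, z up. 
- bottle_dropper: The amber glass bottle with a dropper top: straight round body 34 mm in diameter from the bottom up to 54 mm height, then shoulder and neck, a white collar 22 mm in diameter (66 to 80 mm height) and a slim dark rubber bulb up to 101 mm; about 0.09 kg. It belongs in the order. Loose on the bench, upright; origin at the centre of its underside, z up. 
- carton_slim: The slim paper-white medicine carton with a blue band round its foot: 62 mm along its x axis, 28 mm along its y axis, 68 mm high, about 0.06 kg, rigid. It belongs in the order. Loose on the bench, upright; origin at the centre of its underside, z up. 
- tub_tall: Look-alike, not in the order: a white tub with the same lid and diameter (58 mm) but 90 mm high. Loose on the bench, upright; origin at the centre of its underside, z up. 
- bottle_flatcap: Look-alike, not in the order: the same amber bottle (34 mm in diameter) but with a wide flat white screw cap, 31 mm in diameter, and no dropper bulb; 80 mm high. Loose on the bench, upright; origin at the centre of its underside, z up. 
- carton_square: Look-alike, not in the order: a white carton with the same blue band but square, 46 x 46 mm and 60 mm high. Loose on the bench, upright; origin at the centre of its underside, z up. 
Mind the look-alikes: they are no part of the job. What is shaped like the bottle_dropper but red or yellow is not meant.

How it is judged (in metres and radians):
At the end, for the whole second after the job is handed in: Low tub, dropper bottle and slim carton each stand in their own recess: within 14 mm of its centre, within 4 mm of its floor, within 0.15 rad of upright, at rest, carton within 0.5 rad of the slot. The three look-alikes are upright (0.15 rad) and less than 30 mm from where they were (horizontal distance between tub_low and insert_large below 0.014 m and z of tub_low in the frame of insert_large below 0.009 m and angle between each of tub_low, bottle_dropper, carton_slim, tub_tall, bottle_flatcap, carton_square's own z axis and vertical below 0.15 rad and linear speed of each of tub_low, bottle_dropper, carton_slim below 0.03 m/s and horizontal distance between bottle_dropper and insert_small below 0.014 m and z of bottle_dropper in the frame of insert_small below 0.009 m and horizontal distance between carton_slim and insert_slot below 0.014 m and z of carton_slim in the frame of insert_slot below 0.009 m and angle between the x axis of carton_slim and the y axis of insert_slot, either way round below 0.5 rad and distance of each of tub_tall, bottle_flatcap, carton_square from where it was at the start of the episode below 0.03 m); the robot touches nothing.
It fails at once if a thing is tipped over (tilted more than 45 degrees) (angle between any of tub_low, tub_tall, bottle_dropper, bottle_flatcap, carton_slim, carton_square's own z axis and vertical above 0.785 rad).
It fails at once if a look-alike, which is not part of the order, is moved 30 mm or more from where it stood (distance of any of tub_tall, bottle_flatcap, carton_square from where it was at the start of the episode above 0.03 m).
It fails at once if a thing of the order is dropped (falls freely by more than about 3 cm) ((linear speed of tub_low above 0.8 m/s and contact force between tub_low and the arm below 0.05 N and contact force between tub_low and the fingers below 0.05 N) or (linear speed of bottle_dropper above 0.8 m/s and contact force between bottle_dropper and the arm below 0.05 N and contact force between bottle_dropper and the fingers below 0.05 N) or (linear speed of carton_slim above 0.8 m/s and contact force between carton_slim and the arm below 0.05 N and contact force between carton_slim and the fingers below 0.05 N)).
It also fails if it takes over 93 s, if anything falls off the work surface, if the arm or the gripper's body presses on something with over 40 N, if the wrist force passes 120 N, or if a joint passes its speed limit or range.

## Working session

There is one attempt and no reset: what is moved stays moved. The work goes in short steps, Python scripts to look and compute and a tool call to move; the robot and the scene stay as the last step left them, time stands still between calls to the robot, and variables do not carry over. Pictures are saved under pics/ and viewed, about 12 in all and at most 16, crops included, and the job is handed in when it is done.

Besides the shell and the picture viewer there is one more tool, called after "Emit:" as name(argument=value, ...) on one line, values as JSON. jog_arm: Moves the arm, as the interface text tells. Shifts and turns lie within -1 to 1; 1 stands for 10 cm of shift or pi/2 rad of turn. Its arguments: {"type":"object","properties":{"deltas":{"type":"array"},"squeeze":{"type":"number"}},"required":["deltas"]}

```bash
mkdir -p pics
python3 - <<'E'
from rig import r
import cv2,numpy as np
print(r.sense())
for n in("scene","top"):
    c=r.calibration(n);print(n,np.round(c["mtx"],1).tolist(),np.round(c["world_from_camera"],3).tolist())
    cv2.imwrite(f"pics/{n}0.png",r.grab_frame(n))
E
```

```text
{'clock': 0.0, 'qpos': array([ 1.16859326e+00,  3.53670840e-01,  1.63413863e+00, -4.28316131e-05,
        1.15517719e+00, -2.39670050e-03]), 'qvel': array([ 0.00167018,  0.00119559, -0.00173095, -0.00069624, -0.00075522,
        0.00167677]), 'joint_efforts': array([-5.81874883e-04, -6.05257058e+01, -3.42070985e+01, -1.08515933e-04,
        9.58340010e-03,  1.54253399e-05]), 'eef_pos': array([243.11322939, 575.30344535, 255.5455505 ]), 'tcp_rot': array([3.14155683e+00, 1.39410492e-03, 1.17100726e+00]), 'contact_force': array([ 0.01261125,  0.89495042, -0.5313956 ]), 'wrist_torque': array([-0.00034558,  0.02938086, -0.01136991]), 'opening': 0.9997963295192835}
scene [[494.0, 0.0, 321.1], [0.0, 494.0, 205.2], [0.0, 0.0, 1.0]] [[0.093, 0.577, -0.812, 1684.791], [0.996, -0.065, 0.068, -136.385], [-0.014, -0.814, -0.58, 837.996], [0.0, 0.0, 0.0, 1.0]]
top [[390.6, 0.0, 316.5], [0.0, 390.6, 201.4], [0.0, 0.0, 1.0]] [[-0.021, -0.981, 0.19, 362.147], [-1.0, 0.019, -0.013, -36.016], [0.009, -0.191, -0.982, 941.609], [0.0, 0.0, 0.0, 1.0]]
```

View pics/scene0.png

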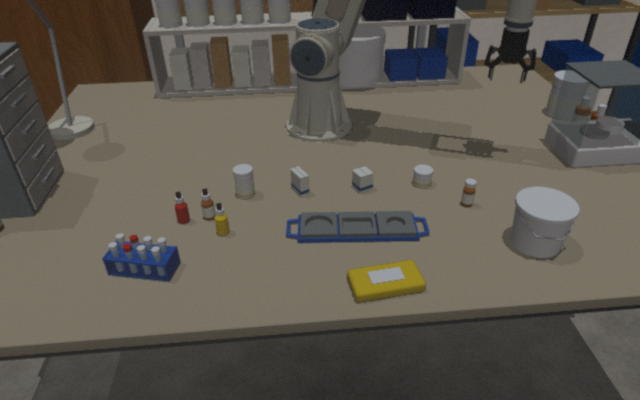

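View pics/top0.png

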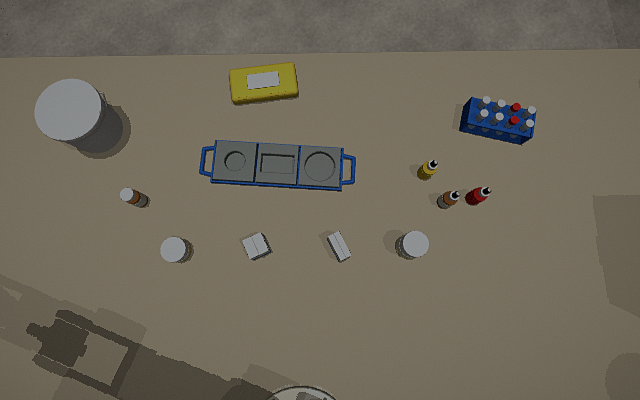

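```bash
cat > h.py <<'E'
from rig import r
import cv2,numpy as np
CAL={n:r.calibration(n) for n in("scene","top")}
def ray(n,px,z):
    """pixel -> world point on the plane at height z"""
    K,T=CAL[n]["mtx"],np.array(CAL[n]["world_from_camera"])
    d=T[:3,:3]@np.linalg.solve(K,[px[0],px[1],1]);o=T[:3,3]
    return o+d*(z-o[2])/d[2]
def proj(n,p):
    K,T=CAL[n]["mtx"],np.array(CAL[n]["world_from_camera"])
    c=K@(T[:3,:3].T@(np.array(p,float)-T[:3,3]));return c[:2]/c[2]
def crop(im,x0,y0,w,h,s): return cv2.resize(im[y0:y0+h,x0:x0+w],None,fx=s,fy=s,interpolation=cv2.INTER_CUBIC)
E
python3 - <<'E'
from h import *
s=cv2.imread("pics/scene0.png");t=cv2.imread("pics/top0.png")
a=np.hstack([crop(s,165,160,100,75,4),crop(s,390,150,100,75,4)])
b=np.hstack([crop(t,400,150,100,75,4),crop(t,110,180,100,75,4)])
cv2.imwrite("pics/m1.png",np.vstack([a,b]))
a=np.hstack([crop(t,195,130,165,70,4)]);a=cv2.copyMakeBorder(a,0,0,0,800-a.shape[1],0)
b=np.hstack([crop(t,235,225,120,45,3.3333334),crop(s,280,160,120,45,3.3333334)])
cv2.imwrite("pics/m2.png",np.vstack([a,cv2.resize(b,(800,150))]))
E
```

```text
(no output)
```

View pics/m1.png

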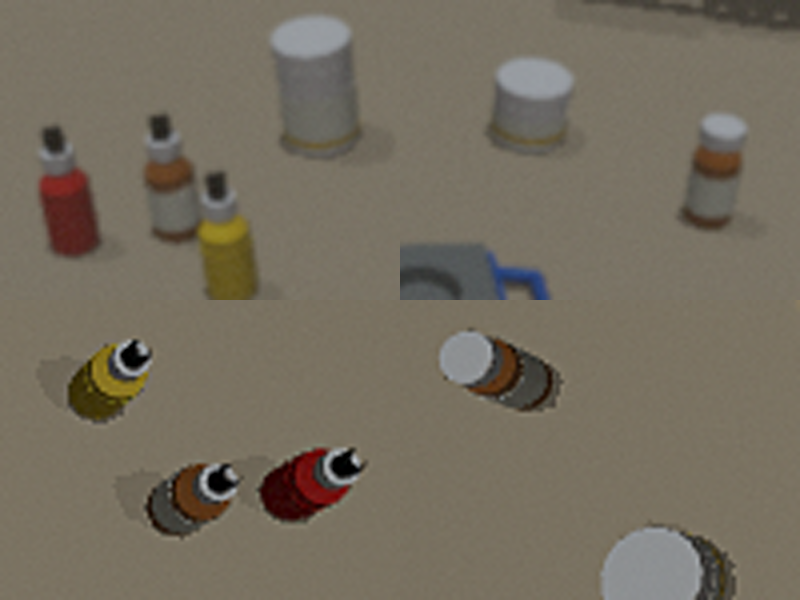

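View pics/m2.png

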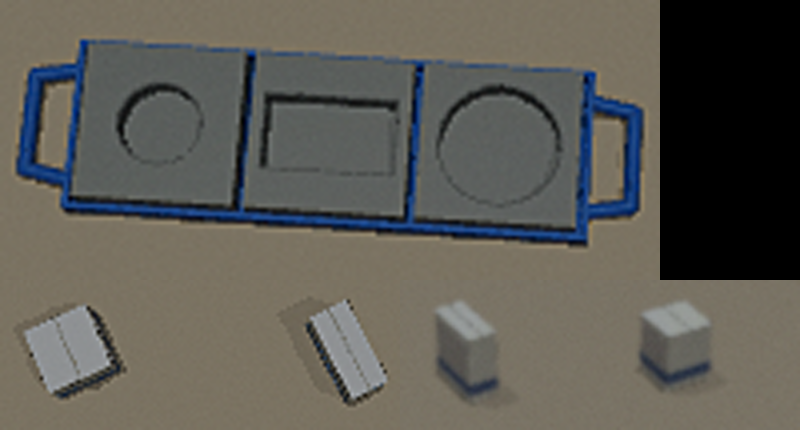

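```bash
cat > meas.py <<'E'
from h import *
def big(m,box):
    """largest contour of the mask inside box x0,y0,x1,y1, hull in full pixels"""
    x0,y0,x1,y1=box;q=np.zeros_like(m);q[y0:y1,x0:x1]=m[y0:y1,x0:x1]
    c=max(cv2.findContours(q,cv2.RETR_EXTERNAL,cv2.CHAIN_APPROX_NONE)[0],key=cv2.contourArea)
    return c
def world(n,c,z): return np.array([ray(n,p,z)[:2] for p in c.reshape(-1,2)],np.float32)
if __name__=="__main__":
    t=cv2.imread("pics/top0.png");hs=cv2.cvtColor(t,cv2.COLOR_BGR2HSV);H,S,V=[hs[...,i] for i in range(3)]
    print("V/S caddy",hs[163,277],hs[145,277],hs[165,258],"tub",hs[250,174],"carton",hs[246,339],"bench",hs[215,300])
    white=((V>135)&(S<40)).astype(np.uint8)
    for n,b,z in(("low",(155,230,195,270),52),("tall",(395,225,435,265),90),("slim",(320,225,360,270),68),("square",(240,225,275,265),60),("flat",(115,183,146,210),80)):
        c=big(white,b);w=world("top",c,z)
        print(n,len(c),"circ",np.round(cv2.minEnclosingCircle(w),1) if 0 else [np.round(v,1) for v in cv2.minEnclosingCircle(w)],"rect",[np.round(v,1) for v in cv2.minAreaRect(w)])
    grey=((S<40)&(V>70)).astype(np.uint8)
    grey=cv2.morphologyEx(grey,cv2.MORPH_CLOSE,np.ones((9,9)))
    c=big(grey,(205,130,350,195));w=world("top",c,25)
    print("caddy",[np.round(v,1) for v in cv2.minAreaRect(w)],np.round(cv2.boxPoints(cv2.minAreaRect(w))).tolist())
    # dropper bottles: dark bulb in the top view
    for n,b in(("amber",(440,180,465,212)),("red",(464,180,495,212)),("yellow",(416,155,442,182))):
        for nm,m in(("bulb",V<28),("white",white>0)):
            q=np.zeros_like(m);q[b[1]:b[3],b[0]:b[2]]=m[b[1]:b[3],b[0]:b[2]];ys,xs=np.nonzero(q)
            px=(xs.mean(),ys.mean()) if len(xs) else None
            print(n,nm,len(xs),px,[np.round(ray("top",px,z)[:2]) for z in(80,90,101)] if px else "")
E
python3 meas.py
```

```text
V/S caddy [75  5 95] [30 11 94] [45 10 99] tub [102   9 146] carton [100   7 117] bench [ 18  53 124]
low 68 circ [array([431.8, 280.2]), np.float64(27.9)] rect [array([431.5, 279.8]), array([54.4, 53.8]), np.float64(45.6)]
tall 70 circ [array([ 430.3, -261.3]), np.float64(28.0)] rect [array([ 429.9, -261.2]), array([54.2, 53.8]), np.float64(42.3)]
slim 70 circ [array([430.8, -95.8]), np.float64(32.2)] rect [array([431. , -96.4]), array([59.5, 27. ]), np.float64(25.4)]
square 74 circ [array([435.1,  92.6]), np.float64(29.9)] rect [array([435.8,  93. ]), array([44.5, 45.1]), np.float64(23.7)]
flat 34 circ [array([554.7, 379.9]), np.float64(14.5)] rect [array([554.4, 379.9]), array([27. , 27.5]), np.float64(45.6)]
caddy [array([632.8,  47.9]), array([351.2, 110.8]), np.float64(85.2)] [[563.0, -123.0], [673.0, -132.0], [703.0, 218.0], [592.0, 227.0]]
amber bulb 25 (np.float64(453.84), np.float64(194.8)) [array([ 539., -358.]), array([ 537., -355.]), array([ 534., -350.])]
amber white 25 (np.float64(453.76), np.float64(195.44)) [array([ 537., -358.]), array([ 535., -354.]), array([ 533., -350.])]
red bulb 28 (np.float64(485.32142857142856), np.float64(191.28571428571428)) [array([ 545., -431.]), array([ 543., -426.]), array([ 541., -421.])]
red white 26 (np.float64(484.7307692307692), np.float64(191.19230769230768)) [array([ 546., -429.]), array([ 544., -425.]), array([ 541., -420.])]
yellow bulb 24 (np.float64(432.7083333333333), np.float64(163.625)) [array([ 613., -316.]), array([ 610., -313.]), array([ 606., -309.])]
yellow white 23 (np.float64(432.17391304347825), np.float64(164.52173913043478)) [array([ 610., -315.]), array([ 608., -311.]), array([ 604., -308.])]
```

```bash
cat > m2.py <<'E'
from meas import *
t=cv2.imread("pics/top0.png");hs=cv2.cvtColor(t,cv2.COLOR_BGR2HSV);H,S,V=[hs[...,i] for i in range(3)]
grey=((S<30)&(V>75)&(V<125)).astype(np.uint8)
grey=cv2.morphologyEx(cv2.morphologyEx(grey,cv2.MORPH_OPEN,np.ones((3,3))),cv2.MORPH_CLOSE,np.ones((3,3)))
cs=[c for c in cv2.findContours(grey[130:195,205:350].copy(),cv2.RETR_EXTERNAL,cv2.CHAIN_APPROX_NONE,offset=(205,130))[0] if cv2.contourArea(c)>500]
for c in cs: print("block",cv2.contourArea(c),[np.round(v,1) for v in cv2.minAreaRect(world("top",c,25))])
print("all",[np.round(v,1) for v in cv2.minAreaRect(world("top",np.vstack(cs),25))])
# recesses: dark shadow + lit floor: print floor-lit component centroid at z=10
blue=((H>105)&(H<125)&(S>120)&(V>50)).astype(np.uint8)
c=big(blue,(190,130,365,200));print("blue",[np.round(v,1) for v in cv2.minAreaRect(world("top",c,14))])
s=cv2.imread("pics/scene0.png");h2=cv2.cvtColor(s,cv2.COLOR_BGR2HSV);H,S,V=[h2[...,i] for i in range(3)]
def tri(a,b):
    P=[CAL[n]["mtx"]@np.linalg.inv(CAL[n]["world_from_camera"])[:3] for n in("scene","top")]
    x=cv2.triangulatePoints(P[0],P[1],np.array(a,float).reshape(2,1),np.array(b,float).reshape(2,1));return np.round((x[:3]/x[3]).ravel(),1)
m=(V<60);m2=np.zeros_like(m);m2[186:198,198:212]=m[186:198,198:212];ys,xs=np.nonzero(m2);print("scene bulb",len(xs),xs.mean(),ys.mean(),ys.min(),ys.max(),tri((xs.mean(),ys.mean()),(453.84,194.8)))
am=((H<16)&(S>130)&(V>40));q=np.zeros_like(am);q[195:225,195:222]=am[195:225,195:222];ys,xs=np.nonzero(q)
for y in sorted(set(ys)): print(y,xs[ys==y].min(),xs[ys==y].max(),end=" | ")
# predicted pixels of a bottle standing at guesses
for p in((538,-355),(534,-352)): print(p,[np.round(proj(n,(*p,z))).tolist() for n in("scene","top") for z in(0,54,80,101)])
# low tub in scene: lid centre
w=((V>125)&(S<45)).astype(np.uint8);c=big(w,(408,160,438,190));print("tub scene rect",cv2.boundingRect(c),"pred lid",proj("scene",(431.6,280,52)),proj("scene",(431.6,280,0)))
E
python3 m2.py
```

```text
block 1419.5 [array([628.1, -57.5]), array([95.5, 96.5]), np.float64(85.1)]
block 2914.5 [array([641.,  98.]), array([200.4,  96.6]), np.float64(85.2)]
all [array([636.7,  46.4]), array([303.9,  96.6]), np.float64(85.2)]
blue [array([635.9,  46.1]), array([380.8, 107.6]), np.float64(85.2)]
scene bulb 20 204.5 191.5 189 194 [ 537.1 -358.4   87.9]
200 209 210 | 201 202 211 | 202 202 211 | 203 202 211 | 204 202 211 | 205 202 209 | 206 204 207 | 219 207 208 | (538, -355) [[211.0, 217.0], [208.0, 202.0], [207.0, 194.0], [206.0, 188.0], [441.0, 202.0], [448.0, 197.0], [452.0, 195.0], [456.0, 193.0]]
(534, -352) [[212.0, 217.0], [209.0, 201.0], [208.0, 193.0], [207.0, 187.0], [440.0, 203.0], [447.0, 199.0], [451.0, 197.0], [455.0, 195.0]]
tub scene rect (414, 164, 20, 11) pred lid [422.8021909 168.9570654] [421.02746715 183.3281356 ]
```

Candidates: low tub at scene (423,176) / top (174,250), against the tall tub at scene (244,181). Dropper bottle, amber, at scene (207,206) / top (448,200), against red (182,209), yellow (221,220) and the flat cap (469,193). Slim carton at scene (300,181) / top (339,246), against the square one at (363,180). The crops confirm the choice. In the top view the recesses are small (235,160), slot (277,163) and large (320,166).

World positions (mm): tub (431.6, 280), carton (431, -96) with its long axis at 25.4°, bottle (537, -357). Recesses: large (628, -57), slot (637, 46), small (645, 150), row axis at 85.2°. I start with the tub.

Emit:
jog_arm(deltas=[{"gripper": -1, "translation": [0.157, -0.246, -0.08], "dr": [0, 0, 0]}, {"gripper": -1, "translation": [0.157, -0.246, -0.08], "dr": [0, 0, 0]}, {"gripper": -1, "translation": [0.157, -0.246, -0.08], "dr": [0, 0, 0]}, {"gripper": -1, "translation": [0.157, -0.246, -0.08], "dr": [0, 0, 0]}, {"gripper": -1, "translation": [0.157, -0.246, -0.08], "dr": [0, 0, 0]}, {"gripper": -1, "translation": [0.157, -0.246, -0.08], "dr": [0, 0, 0]}, {"gripper": -1, "translation": [0.157, -0.246, -0.08], "dr": [0, 0, 0]}, {"gripper": -1, "translation": [0.157, -0.246, -0.08], "dr": [0, 0, 0]}, {"gripper": -1, "translation": [0.157, -0.246, -0.08], "dr": [0, 0, 0]}, {"gripper": -1, "translation": [0.157, -0.246, -0.08], "dr": [0, 0, 0]}, {"gripper": -1, "translation": [0.157, -0.246, -0.08], "dr": [0, 0, 0]}, {"gripper": -1, "translation": [0.157, -0.246, -0.08], "dr": [0, 0, 0]}], squeeze=30)

```text
clock: 1.1
eef_pos: [432.1, 279.1, 159.8]
tcp_rot: [-3.141, 0.0, 1.171]
contact_force: [0.3, 0.5, -0.6]
opening: 0.999
```

Emit:
jog_arm(deltas=[{"gripper": -1, "translation": [0, 0.01, -0.16], "dr": [0, 0, 0]}, {"gripper": -1, "translation": [0, 0, -0.16], "dr": [0, 0, 0]}, {"gripper": -1, "translation": [0, 0, -0.16], "dr": [0, 0, 0]}, {"gripper": -1, "translation": [0, 0, -0.16], "dr": [0, 0, 0]}, {"gripper": -1, "translation": [0, 0, -0.16], "dr": [0, 0, 0]}, {"gripper": -1, "translation": [0, 0, -0.14], "dr": [0, 0, 0]}, {"gripper": -1, "translation": [0, 0, -0.1], "dr": [0, 0, 0]}, {"gripper": -1, "translation": [0, 0, -0.05], "dr": [0, 0, 0]}, {"gripper": -1, "translation": [0, 0, 0], "dr": [0, 0, 0]}])

```text
clock: 1.85
eef_pos: [431.1, 281.2, 50.3]
tcp_rot: [-3.14, 0.002, 1.171]
contact_force: [0.3, -0.1, 0.1]
opening: 0.998
```

Run:
```python
from h import *
a=crop(r.grab_frame("scene"),380,110,110,90,5);b=crop(r.grab_frame("top"),140,200,50,90,5)
cv2.imwrite("pics/tubgrasp.png",np.hstack([a,b]))
```

```text
(no output)
```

View pics/tubgrasp.png

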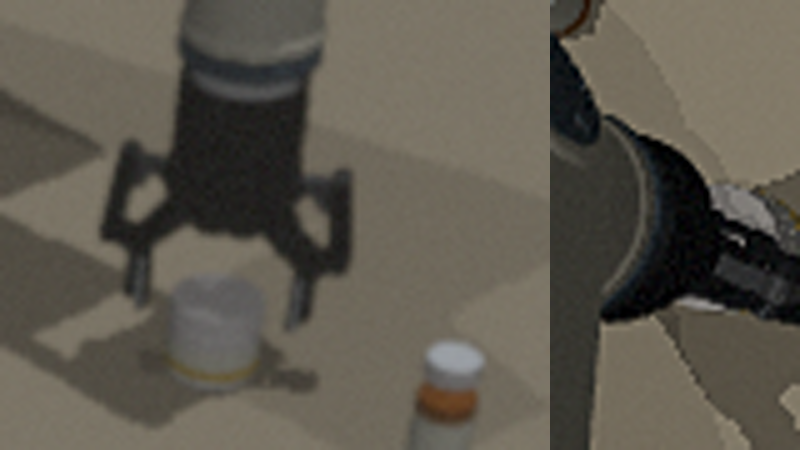

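The jaws straddle the tub, with the tips about at lid height. I lower 8 mm more and close.

Emit:
jog_arm(deltas=[{"gripper": -1, "translation": [0, -0.01, -0.08], "dr": [0, 0, 0]}, {"gripper": 0.2, "translation": [0, 0, 0], "dr": [0, 0, 0]}, {"gripper": 0.4, "translation": [0, 0, 0], "dr": [0, 0, 0]}, {"gripper": 1, "translation": [0, 0, 0], "dr": [0, 0, 0]}, {"gripper": 1, "translation": [0, 0, 0], "dr": [0, 0, 0]}, {"gripper": 1, "translation": [0, 0, 0], "dr": [0, 0, 0]}, {"gripper": 1, "translation": [0, 0, 0], "dr": [0, 0, 0]}, {"gripper": 1, "translation": [0, 0, 0], "dr": [0, 0, 0]}, {"gripper": 1, "translation": [0, 0, 0], "dr": [0, 0, 0]}, {"gripper": 1, "translation": [0, 0, 0], "dr": [0, 0, 0]}, {"gripper": 1, "translation": [0, 0, 0], "dr": [0, 0, 0]}, {"gripper": 1, "translation": [0, 0, 0], "dr": [0, 0, 0]}])

```text
clock: 2.95
eef_pos: [431.7, 280.5, 43.6]
tcp_rot: [3.141, -0.0, 1.171]
contact_force: [-1.1, -0.9, 6.4]
opening: 0.671
```

Emit:
jog_arm(deltas=[{"gripper": 1, "translation": [0, 0, 0.05], "dr": [0, 0, 0]}, {"gripper": 1, "translation": [0, 0, 0.1], "dr": [0, 0, 0]}, {"gripper": 1, "translation": [0, 0, 0.15], "dr": [0, 0, 0]}, {"gripper": 1, "translation": [0, 0, 0.2], "dr": [0, 0, 0]}, {"gripper": 1, "translation": [0, 0, 0.2], "dr": [0, 0, 0]}, {"gripper": 1, "translation": [0, 0, 0.2], "dr": [0, 0, 0]}, {"gripper": 1, "translation": [0, 0, 0.15], "dr": [0, 0, 0]}, {"gripper": 1, "translation": [0, 0, 0.1], "dr": [0, 0, 0]}, {"gripper": 1, "translation": [0, 0, 0], "dr": [0, 0, 0]}])

```text
clock: 3.7
eef_pos: [432.8, 281.2, 160.8]
tcp_rot: [3.139, -0.003, 1.171]
contact_force: [0.4, -0.7, -0.9]
opening: 0.67
```

Emit:
jog_arm(deltas=[{"gripper": 1, "translation": [0.06, -0.103, 0], "dr": [0, 0, 0]}, {"gripper": 1, "translation": [0.12, -0.206, 0], "dr": [0, 0, 0]}, {"gripper": 1, "translation": [0.2, -0.344, 0], "dr": [0, 0, 0]}, {"gripper": 1, "translation": [0.2, -0.344, 0], "dr": [0, 0, 0]}, {"gripper": 1, "translation": [0.2, -0.344, 0], "dr": [0, 0, 0]}, {"gripper": 1, "translation": [0.2, -0.344, 0], "dr": [0, 0, 0]}, {"gripper": 1, "translation": [0.2, -0.344, 0], "dr": [0, 0, 0]}, {"gripper": 1, "translation": [0.2, -0.344, 0], "dr": [0, 0, 0]}, {"gripper": 1, "translation": [0.2, -0.344, 0], "dr": [0, 0, 0]}, {"gripper": 1, "translation": [0.2, -0.344, 0], "dr": [0, 0, 0]}, {"gripper": 1, "translation": [0.12, -0.206, 0], "dr": [0, 0, 0]}, {"gripper": 1, "translation": [0.06, -0.103, 0], "dr": [0, 0, 0]}])

```text
clock: 4.7
eef_pos: [628.4, -60.3, 156.8]
tcp_rot: [-3.141, 0.001, 1.169]
contact_force: [0.9, 0.5, -1.8]
opening: 0.672
```

Emit:
jog_arm(deltas=[{"gripper": 1, "translation": [0, 0, 0], "dr": [0, 0, 0]}, {"gripper": 1, "translation": [0, 0, 0], "dr": [0, 0, 0]}])

```text
clock: 4.87
eef_pos: [626.7, -56.7, 157.0]
tcp_rot: [-3.139, 0.0, 1.17]
contact_force: [-1.1, 0.4, -1.3]
opening: 0.67
```

Emit:
jog_arm(deltas=[{"gripper": 1, "translation": [0.01, 0, -0.08], "dr": [0, 0, 0]}, {"gripper": 1, "translation": [0, 0, -0.15], "dr": [0, 0, 0]}, {"gripper": 1, "translation": [0, 0, -0.15], "dr": [0, 0, 0]}, {"gripper": 1, "translation": [0, 0, -0.15], "dr": [0, 0, 0]}, {"gripper": 1, "translation": [0, 0, -0.15], "dr": [0, 0, 0]}, {"gripper": 1, "translation": [0, 0, -0.1], "dr": [0, 0, 0]}, {"gripper": 1, "translation": [0, 0, -0.08], "dr": [0, 0, 0]}, {"gripper": 1, "translation": [0, 0, -0.05], "dr": [0, 0, 0]}, {"gripper": 1, "translation": [0, 0, -0.03], "dr": [0, 0, 0]}, {"gripper": 1, "translation": [0, 0, 0], "dr": [0, 0, 0]}, {"gripper": 1, "translation": [0, 0, 0], "dr": [0, 0, 0]}])

```text
clock: 5.78
eef_pos: [629.0, -56.4, 64.7]
tcp_rot: [3.141, -0.0, 1.171]
contact_force: [0.1, 0.4, -1.5]
opening: 0.67
```

Run:
```python
from h import *
a=crop(r.grab_frame("scene"),270,150,160,100,5)
cv2.imwrite("pics/tubplace.png",a)
```

```text
(no output)
```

View pics/tubplace.png

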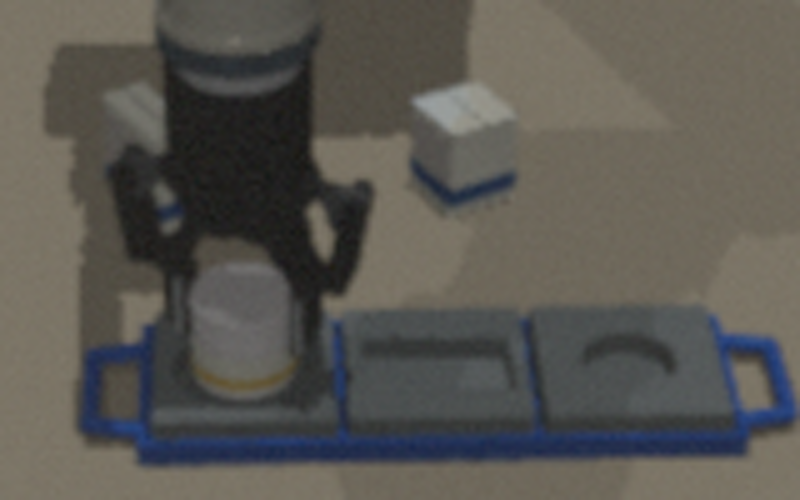

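The tub, base at crop (245,385), is over the wide recess and about 11 mm above its floor.

Emit:
jog_arm(deltas=[{"gripper": 1, "translation": [0, 0, -0.03], "dr": [0, 0, 0]}, {"gripper": 1, "translation": [0, 0, -0.03], "dr": [0, 0, 0]}, {"gripper": 1, "translation": [0, 0, -0.02], "dr": [0, 0, 0]}, {"gripper": 1, "translation": [0, 0, -0.015], "dr": [0, 0, 0]}, {"gripper": 1, "translation": [0, 0, -0.01], "dr": [0, 0, 0]}, {"gripper": 1, "translation": [0, 0, 0], "dr": [0, 0, 0]}, {"gripper": 1, "translation": [0, 0, 0], "dr": [0, 0, 0]}])

```text
clock: 6.42
eef_pos: [628.7, -56.5, 53.7]
tcp_rot: [3.142, -0.0, 1.171]
contact_force: [-0.1, -0.0, -1.4]
opening: 0.664
```

Emit:
jog_arm(deltas=[{"gripper": 1, "translation": [0, 0, -0.01], "dr": [0, 0, 0]}, {"gripper": 1, "translation": [0, 0, -0.005], "dr": [0, 0, 0]}, {"gripper": 1, "translation": [0, 0, 0], "dr": [0, 0, 0]}])

```text
clock: 6.67
eef_pos: [628.8, -56.5, 53.6]
tcp_rot: [3.141, -0.0, 1.171]
contact_force: [-5.7, 0.9, 13.9]
opening: 0.664
```

Emit:
jog_arm(deltas=[{"gripper": 1, "translation": [0, 0, 0.008], "dr": [0, 0, 0]}, {"gripper": 0.25, "translation": [0, 0, 0], "dr": [0, 0, 0]}, {"gripper": 0, "translation": [0, 0, 0], "dr": [0, 0, 0]}, {"gripper": -0.3, "translation": [0, 0, 0], "dr": [0, 0, 0]}, {"gripper": -0.6, "translation": [0, 0, 0], "dr": [0, 0, 0]}, {"gripper": -1, "translation": [0, 0, 0], "dr": [0, 0, 0]}, {"gripper": -1, "translation": [0, 0, 0], "dr": [0, 0, 0]}, {"gripper": -1, "translation": [0, 0, 0], "dr": [0, 0, 0]}, {"gripper": -1, "translation": [0, 0, 0], "dr": [0, 0, 0]}])

```text
clock: 7.42
eef_pos: [628.6, -56.5, 52.9]
tcp_rot: [-3.141, 0.0, 1.171]
contact_force: [0.2, 0.4, -0.7]
opening: 1.001
```

Emit:
jog_arm(deltas=[{"gripper": -1, "translation": [0, 0, 0.05], "dr": [0, 0, 0]}, {"gripper": -1, "translation": [0, 0, 0.1], "dr": [0, 0, 0]}, {"gripper": -1, "translation": [0, 0, 0.2], "dr": [0, 0, 0]}, {"gripper": -1, "translation": [0, 0, 0.25], "dr": [0, 0, 0]}, {"gripper": -1, "translation": [0, 0, 0.25], "dr": [0, 0, 0]}, {"gripper": -1, "translation": [0, 0, 0.2], "dr": [0, 0, 0]}, {"gripper": -1, "translation": [0, 0, 0.05], "dr": [0, 0, 0]}, {"gripper": -1, "translation": [0, 0, 0], "dr": [0, 0, 0]}])

```text
clock: 8.08
eef_pos: [629.9, -56.6, 165.7]
tcp_rot: [3.138, -0.001, 1.171]
contact_force: [-0.0, -0.5, 0.3]
opening: 0.998
```

Tub released. Next the carton: I turn the jaws to −64.6° (yaw −1.127) and go to (431, −96).

Emit:
jog_arm(deltas=[{"gripper": -1, "translation": [-0.083, -0.0165, 0], "dr": [0, 0, -0.061]}, {"gripper": -1, "translation": [-0.083, -0.0165, 0], "dr": [0, 0, -0.061]}, {"gripper": -1, "translation": [-0.083, -0.0165, 0], "dr": [0, 0, -0.061]}, {"gripper": -1, "translation": [-0.083, -0.0165, 0], "dr": [0, 0, -0.061]}, {"gripper": -1, "translation": [-0.083, -0.0165, 0], "dr": [0, 0, -0.061]}, {"gripper": -1, "translation": [-0.083, -0.0165, 0], "dr": [0, 0, -0.061]}, {"gripper": -1, "translation": [-0.083, -0.0165, 0], "dr": [0, 0, -0.061]}, {"gripper": -1, "translation": [-0.083, -0.0165, 0], "dr": [0, 0, -0.061]}, {"gripper": -1, "translation": [-0.083, -0.0165, 0], "dr": [0, 0, -0.061]}, {"gripper": -1, "translation": [-0.083, -0.0165, 0], "dr": [0, 0, -0.061]}, {"gripper": -1, "translation": [-0.083, -0.0165, 0], "dr": [0, 0, -0.061]}, {"gripper": -1, "translation": [-0.083, -0.0165, 0], "dr": [0, 0, -0.061]}])

```text
clock: 9.08
eef_pos: [527.8, -76.2, 161.9]
tcp_rot: [-3.141, 0.002, 0.016]
contact_force: [0.1, -0.5, -0.7]
opening: 0.997
```

Emit:
jog_arm(deltas=[{"gripper": -1, "translation": [-0.083, -0.0165, 0], "dr": [0, 0, -0.061]}, {"gripper": -1, "translation": [-0.083, -0.0165, 0], "dr": [0, 0, -0.061]}, {"gripper": -1, "translation": [-0.083, -0.0165, 0], "dr": [0, 0, -0.061]}, {"gripper": -1, "translation": [-0.083, -0.0165, 0], "dr": [0, 0, -0.061]}, {"gripper": -1, "translation": [-0.083, -0.0165, 0], "dr": [0, 0, -0.061]}, {"gripper": -1, "translation": [-0.083, -0.0165, 0], "dr": [0, 0, -0.061]}, {"gripper": -1, "translation": [-0.083, -0.0165, 0], "dr": [0, 0, -0.061]}, {"gripper": -1, "translation": [-0.083, -0.0165, 0], "dr": [0, 0, -0.061]}, {"gripper": -1, "translation": [-0.083, -0.0165, 0], "dr": [0, 0, -0.061]}, {"gripper": -1, "translation": [-0.083, -0.0165, 0], "dr": [0, 0, -0.061]}, {"gripper": -1, "translation": [-0.083, -0.0165, 0], "dr": [0, 0, -0.061]}, {"gripper": -1, "translation": [-0.083, -0.0165, 0], "dr": [0, 0, -0.061]}])

```text
clock: 10.08
eef_pos: [428.2, -96.0, 162.1]
tcp_rot: [3.14, 0.001, -1.133]
contact_force: [-0.8, 1.3, 0.2]
opening: 1.001
```

Emit:
jog_arm(deltas=[{"gripper": -1, "translation": [0, 0, 0], "dr": [0, 0, 0]}, {"gripper": -1, "translation": [0, 0, 0], "dr": [0, 0, 0]}, {"gripper": -1, "translation": [0, 0, 0], "dr": [0, 0, 0]}])

```text
clock: 10.33
eef_pos: [429.7, -96.0, 162.8]
tcp_rot: [3.141, 0.0, -1.126]
contact_force: [-0.4, -0.1, -0.5]
opening: 1.001
```

Emit:
jog_arm(deltas=[{"gripper": -1, "translation": [0.013, 0, -0.1], "dr": [0, 0, 0]}, {"gripper": -1, "translation": [0, 0, -0.16], "dr": [0, 0, 0]}, {"gripper": -1, "translation": [0, 0, -0.2], "dr": [0, 0, 0]}, {"gripper": -1, "translation": [0, 0, -0.2], "dr": [0, 0, 0]}, {"gripper": -1, "translation": [0, 0, -0.2], "dr": [0, 0, 0]}, {"gripper": -1, "translation": [0, 0, -0.15], "dr": [0, 0, 0]}, {"gripper": -1, "translation": [0, 0, -0.1], "dr": [0, 0, 0]}, {"gripper": -0.5, "translation": [0, 0, 0], "dr": [0, 0, 0]}, {"gripper": 0, "translation": [0, 0, 0], "dr": [0, 0, 0]}, {"gripper": 0.2, "translation": [0, 0, 0], "dr": [0, 0, 0]}])

```text
clock: 11.17
eef_pos: [431.3, -96.1, 52.5]
tcp_rot: [-3.141, -0.0, -1.128]
contact_force: [0.0, 0.3, 0.5]
opening: 0.602
```

Emit:
jog_arm(deltas=[{"gripper": 0.3, "translation": [0, 0, 0], "dr": [0, 0, 0]}, {"gripper": 0.4, "translation": [0, 0, 0], "dr": [0, 0, 0]}, {"gripper": 0.6, "translation": [0, 0, 0], "dr": [0, 0, 0]}, {"gripper": 1, "translation": [0, 0, 0], "dr": [0, 0, 0]}, {"gripper": 1, "translation": [0, 0, 0], "dr": [0, 0, 0]}, {"gripper": 1, "translation": [0, 0, 0], "dr": [0, 0, 0]}, {"gripper": 1, "translation": [0, 0, 0], "dr": [0, 0, 0]}, {"gripper": 1, "translation": [0, 0, 0], "dr": [0, 0, 0]}, {"gripper": 1, "translation": [0, 0, 0], "dr": [0, 0, 0]}], squeeze=25)

```text
clock: 11.92
eef_pos: [431.5, -96.2, 52.9]
tcp_rot: [-3.14, -0.001, -1.129]
contact_force: [-0.7, -0.2, 6.8]
opening: 0.326
```

Emit:
jog_arm(deltas=[{"gripper": 1, "translation": [0, 0, 0.05], "dr": [0, 0, 0]}, {"gripper": 1, "translation": [0, 0, 0.1], "dr": [0, 0, 0]}, {"gripper": 1, "translation": [0, 0, 0.2], "dr": [0, 0, 0]}, {"gripper": 1, "translation": [0, 0, 0.2], "dr": [0, 0, 0]}, {"gripper": 1, "translation": [0, 0, 0.2], "dr": [0, 0, 0]}, {"gripper": 1, "translation": [0, 0, 0.2], "dr": [0, 0, 0]}, {"gripper": 1, "translation": [0, 0, 0.1], "dr": [0, 0, 0]}, {"gripper": 1, "translation": [0, 0, 0.05], "dr": [0, 0, 0]}, {"gripper": 1, "translation": [0, 0, 0], "dr": [0, 0, 0]}])

```text
clock: 12.67
eef_pos: [431.3, -96.2, 163.2]
tcp_rot: [-3.14, -0.001, -1.129]
contact_force: [0.7, -0.1, 0.1]
opening: 0.323
```

Emit:
jog_arm(deltas=[{"gripper": 1, "translation": [0.171, 0.119, 0], "dr": [0, 0, 0.0554]}, {"gripper": 1, "translation": [0.171, 0.119, 0], "dr": [0, 0, 0.0554]}, {"gripper": 1, "translation": [0.171, 0.119, 0], "dr": [0, 0, 0.0554]}, {"gripper": 1, "translation": [0.171, 0.119, 0], "dr": [0, 0, 0.0554]}, {"gripper": 1, "translation": [0.171, 0.119, 0], "dr": [0, 0, 0.0554]}, {"gripper": 1, "translation": [0.171, 0.119, 0], "dr": [0, 0, 0.0554]}, {"gripper": 1, "translation": [0.171, 0.119, 0], "dr": [0, 0, 0.0554]}, {"gripper": 1, "translation": [0.171, 0.119, 0], "dr": [0, 0, 0.0554]}, {"gripper": 1, "translation": [0.171, 0.119, 0], "dr": [0, 0, 0.0554]}, {"gripper": 1, "translation": [0.171, 0.119, 0], "dr": [0, 0, 0.0554]}, {"gripper": 1, "translation": [0.171, 0.119, 0], "dr": [0, 0, 0.0554]}, {"gripper": 1, "translation": [0.171, 0.119, 0], "dr": [0, 0, 0.0554]}])

```text
clock: 13.67
eef_pos: [635.9, 47.3, 160.2]
tcp_rot: [3.141, 0.003, -0.08]
contact_force: [-0.8, -0.7, -0.2]
opening: 0.322
```

Emit:
jog_arm(deltas=[{"gripper": 1, "translation": [0, 0, 0], "dr": [0, 0, 0]}, {"gripper": 1, "translation": [0, 0, 0], "dr": [0, 0, 0]}, {"gripper": 1, "translation": [0, 0, 0], "dr": [0, 0, 0]}])

```text
clock: 13.92
eef_pos: [634.7, 46.5, 160.6]
tcp_rot: [3.141, 0.003, -0.086]
contact_force: [-1.0, -0.1, -0.3]
opening: 0.323
```

Emit:
jog_arm(deltas=[{"gripper": 1, "translation": [0.018, 0, -0.08], "dr": [0, 0, 0]}, {"gripper": 1, "translation": [0, 0, -0.15], "dr": [0, 0, 0]}, {"gripper": 1, "translation": [0, 0, -0.17], "dr": [0, 0, 0]}, {"gripper": 1, "translation": [0, 0, -0.17], "dr": [0, 0, 0]}, {"gripper": 1, "translation": [0, 0, -0.13], "dr": [0, 0, 0]}, {"gripper": 1, "translation": [0, 0, -0.1], "dr": [0, 0, 0]}, {"gripper": 1, "translation": [0, 0, -0.06], "dr": [0, 0, 0]}, {"gripper": 1, "translation": [0, 0, -0.03], "dr": [0, 0, 0]}, {"gripper": 1, "translation": [0, 0, 0], "dr": [0, 0, 0]}, {"gripper": 1, "translation": [0, 0, 0], "dr": [0, 0, 0]}])

```text
clock: 14.75
eef_pos: [638.1, 46.7, 73.5]
tcp_rot: [-3.141, -0.001, -0.085]
contact_force: [-0.0, 0.5, -0.8]
opening: 0.328
```

Run:
```python
from h import *
cv2.imwrite("pics/cartplace.png",crop(r.grab_frame("scene"),270,150,160,100,5))
```

```text
(no output)
```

View pics/cartplace.png

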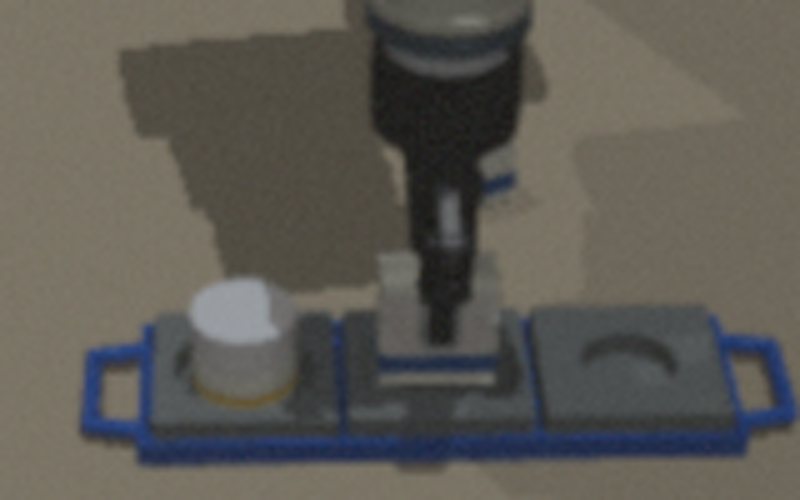

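The tub sits in its recess at crop (245,340). The carton hangs squarely over the slot at (440,365). Lowering.

Emit:
jog_arm(deltas=[{"gripper": 1, "translation": [-0.008, 0, -0.03], "dr": [0, 0, 0]}, {"gripper": 1, "translation": [0, 0, -0.03], "dr": [0, 0, 0]}, {"gripper": 1, "translation": [0, 0, -0.02], "dr": [0, 0, 0]}, {"gripper": 1, "translation": [0, 0, -0.015], "dr": [0, 0, 0]}, {"gripper": 1, "translation": [0, 0, -0.01], "dr": [0, 0, 0]}, {"gripper": 1, "translation": [0, 0, -0.01], "dr": [0, 0, 0]}, {"gripper": 1, "translation": [0, 0, 0], "dr": [0, 0, 0]}])

```text
clock: 15.38
eef_pos: [636.9, 46.7, 63.0]
tcp_rot: [3.142, 0.0, -0.084]
contact_force: [-6.3, -1.0, 14.6]
opening: 0.328
```

Emit:
jog_arm(deltas=[{"gripper": 1, "translation": [0, 0, 0.008], "dr": [0, 0, 0]}, {"gripper": 0.3, "translation": [0, 0, 0], "dr": [0, 0, 0]}, {"gripper": 0.15, "translation": [0, 0, 0], "dr": [0, 0, 0]}, {"gripper": 0, "translation": [0, 0, 0], "dr": [0, 0, 0]}, {"gripper": -0.3, "translation": [0, 0, 0], "dr": [0, 0, 0]}, {"gripper": -0.6, "translation": [0, 0, 0], "dr": [0, 0, 0]}, {"gripper": -0.6, "translation": [0, 0, 0], "dr": [0, 0, 0]}, {"gripper": -0.6, "translation": [0, 0, 0], "dr": [0, 0, 0]}, {"gripper": -0.6, "translation": [0, 0, 0], "dr": [0, 0, 0]}])

```text
clock: 16.13
eef_pos: [637.0, 46.7, 62.3]
tcp_rot: [3.142, 0.0, -0.084]
contact_force: [-0.1, 0.3, 0.7]
opening: 0.797
```

Emit:
jog_arm(deltas=[{"gripper": -0.6, "translation": [0, 0, 0.05], "dr": [0, 0, 0]}, {"gripper": -0.6, "translation": [0, 0, 0.1], "dr": [0, 0, 0]}, {"gripper": -0.6, "translation": [0, 0, 0.2], "dr": [0, 0, 0]}, {"gripper": -0.6, "translation": [0, 0, 0.3], "dr": [0, 0, 0]}, {"gripper": -0.6, "translation": [0, 0, 0.3], "dr": [0, 0, 0]}, {"gripper": -0.6, "translation": [0, 0, 0.2], "dr": [0, 0, 0]}, {"gripper": -0.6, "translation": [0, 0, 0.1], "dr": [0, 0, 0]}, {"gripper": -0.6, "translation": [0, 0, 0.05], "dr": [0, 0, 0]}, {"gripper": -0.6, "translation": [0, 0, 0], "dr": [0, 0, 0]}])

```text
clock: 16.88
eef_pos: [637.3, 46.7, 193.4]
tcp_rot: [-3.141, -0.002, -0.084]
contact_force: [0.5, -0.1, -0.4]
opening: 0.8
```

Emit:
jog_arm(deltas=[{"gripper": -0.6, "translation": [-0.083, -0.337, 0], "dr": [0, 0, -0.0205]}, {"gripper": -0.6, "translation": [-0.083, -0.337, 0], "dr": [0, 0, -0.0205]}, {"gripper": -0.6, "translation": [-0.083, -0.337, 0], "dr": [0, 0, -0.0205]}, {"gripper": -0.6, "translation": [-0.083, -0.337, 0], "dr": [0, 0, -0.0205]}, {"gripper": -0.6, "translation": [-0.083, -0.337, 0], "dr": [0, 0, -0.0205]}, {"gripper": -0.6, "translation": [-0.083, -0.337, 0], "dr": [0, 0, -0.0205]}, {"gripper": -0.6, "translation": [-0.083, -0.337, 0], "dr": [0, 0, -0.0205]}, {"gripper": -0.6, "translation": [-0.083, -0.337, 0], "dr": [0, 0, -0.0205]}, {"gripper": -0.6, "translation": [-0.083, -0.337, 0], "dr": [0, 0, -0.0205]}, {"gripper": -0.6, "translation": [-0.083, -0.337, 0], "dr": [0, 0, -0.0205]}, {"gripper": -0.6, "translation": [-0.083, -0.337, 0], "dr": [0, 0, -0.0205]}, {"gripper": -0.6, "translation": [-0.083, -0.337, 0], "dr": [0, 0, -0.0205]}])

```text
clock: 17.88
eef_pos: [535.9, -358.8, 190.4]
tcp_rot: [-3.141, 0.003, -0.472]
contact_force: [0.8, -0.4, -0.7]
opening: 0.802
```

Emit:
jog_arm(deltas=[{"gripper": -0.6, "translation": [0, 0, 0], "dr": [0, 0, 0]}, {"gripper": -0.6, "translation": [0, 0, 0], "dr": [0, 0, 0]}, {"gripper": -0.6, "translation": [0, 0, 0], "dr": [0, 0, 0]}, {"gripper": -0.6, "translation": [0, 0, 0], "dr": [0, 0, 0]}])

```text
clock: 18.22
eef_pos: [537.2, -356.4, 191.4]
tcp_rot: [-3.141, 0.002, -0.47]
contact_force: [-0.3, -0.9, 1.2]
opening: 0.801
```

Run:
```python
from h import *
a=crop(r.grab_frame("scene"),150,120,130,120,3);b=crop(r.grab_frame("top"),400,150,130,120,3)
cv2.imwrite("pics/bot.png",np.hstack([a,b]));print(r.sense()["eef_pos"])
```

```text
[ 537.59638022 -356.35314505  191.95095064]
```

View pics/bot.png

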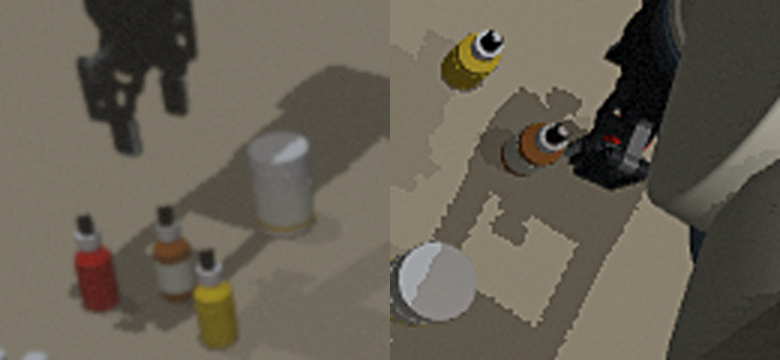

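The jaws are over the amber bottle, scene crop (170,255), with red at (95,265) and yellow at (215,300) clear of the finger paths. Descending.

Emit:
jog_arm(deltas=[{"gripper": -0.6, "translation": [0, -0.01, -0.1], "dr": [0, 0, 0]}, {"gripper": -0.6, "translation": [0, 0, -0.15], "dr": [0, 0, 0]}, {"gripper": -0.6, "translation": [0, 0, -0.15], "dr": [0, 0, 0]}, {"gripper": -0.6, "translation": [0, 0, -0.15], "dr": [0, 0, 0]}, {"gripper": -0.6, "translation": [0, 0, -0.15], "dr": [0, 0, 0]}, {"gripper": -0.6, "translation": [0, 0, -0.15], "dr": [0, 0, 0]}, {"gripper": -0.6, "translation": [0, 0, -0.15], "dr": [0, 0, 0]}, {"gripper": -0.6, "translation": [0, 0, -0.12], "dr": [0, 0, 0]}, {"gripper": -0.6, "translation": [0, 0, -0.1], "dr": [0, 0, 0]}, {"gripper": -0.6, "translation": [0, 0, -0.08], "dr": [0, 0, 0]}, {"gripper": -0.6, "translation": [0, 0, -0.05], "dr": [0, 0, 0]}, {"gripper": -0.6, "translation": [0, 0, 0], "dr": [0, 0, 0]}])

```text
clock: 19.32
eef_pos: [537.0, -358.3, 56.4]
tcp_rot: [-3.141, 0.001, -0.471]
contact_force: [-0.4, 0.7, 0.7]
opening: 0.802
```

Run:
```python
from h import *
cv2.imwrite("pics/bot2.png",crop(r.grab_frame("scene"),160,140,100,90,6));print(r.sense()["contact_force"])
```

```text
[-0.21130203  0.25088706 -0.34896714]
```

View pics/bot2.png

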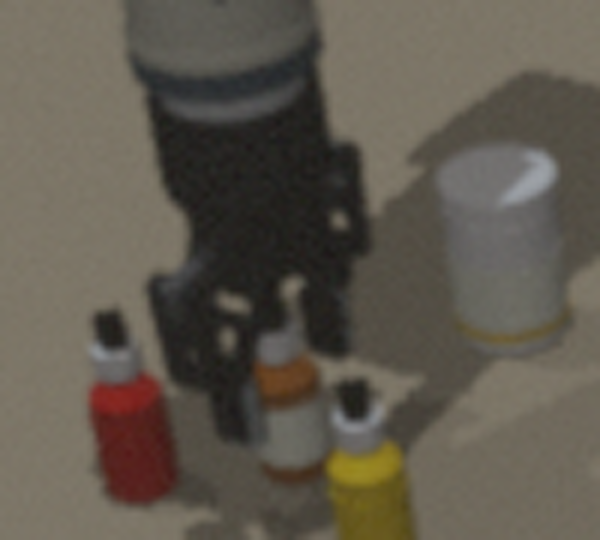

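The bottle is between the fingers, collar at (280,345), and both neighbours are clear. Closing gently.

Emit:
jog_arm(deltas=[{"gripper": -0.3, "translation": [0, 0, 0], "dr": [0, 0, 0]}, {"gripper": -0.1, "translation": [0, 0, 0], "dr": [0, 0, 0]}, {"gripper": 0, "translation": [0, 0, 0], "dr": [0, 0, 0]}, {"gripper": 0.06, "translation": [0, 0, 0], "dr": [0, 0, 0]}, {"gripper": 0.12, "translation": [0, 0, 0], "dr": [0, 0, 0]}, {"gripper": 0.18, "translation": [0, 0, 0], "dr": [0, 0, 0]}, {"gripper": 0.25, "translation": [0, 0, 0], "dr": [0, 0, 0]}, {"gripper": 0.5, "translation": [0, 0, 0], "dr": [0, 0, 0]}, {"gripper": 1, "translation": [0, 0, 0], "dr": [0, 0, 0]}, {"gripper": 1, "translation": [0, 0, 0], "dr": [0, 0, 0]}, {"gripper": 1, "translation": [0, 0, 0], "dr": [0, 0, 0]}, {"gripper": 1, "translation": [0, 0, 0], "dr": [0, 0, 0]}])

```text
clock: 20.37
eef_pos: [537.6, -358.9, 57.8]
tcp_rot: [3.142, -0.001, -0.471]
contact_force: [-0.3, 0.3, 6.0]
opening: 0.385
```

Emit:
jog_arm(deltas=[{"gripper": 1, "translation": [0, 0, 0.05], "dr": [0, 0, 0]}, {"gripper": 1, "translation": [0, 0, 0.1], "dr": [0, 0, 0]}, {"gripper": 1, "translation": [0, 0, 0.15], "dr": [0, 0, 0]}, {"gripper": 1, "translation": [0, 0, 0.2], "dr": [0, 0, 0]}, {"gripper": 1, "translation": [0, 0, 0.2], "dr": [0, 0, 0]}, {"gripper": 1, "translation": [0, 0, 0.2], "dr": [0, 0, 0]}, {"gripper": 1, "translation": [0, 0, 0.2], "dr": [0, 0, 0]}, {"gripper": 1, "translation": [0, 0, 0.15], "dr": [0, 0, 0]}, {"gripper": 1, "translation": [0, 0, 0.1], "dr": [0, 0, 0]}, {"gripper": 1, "translation": [0, 0, 0.05], "dr": [0, 0, 0]}, {"gripper": 1, "translation": [0, 0, 0], "dr": [0, 0, 0]}])

```text
clock: 21.28
eef_pos: [537.6, -358.9, 198.5]
tcp_rot: [3.141, -0.001, -0.471]
contact_force: [-0.0, -0.3, -0.7]
opening: 0.383
```

Emit:
jog_arm(deltas=[{"gripper": 1, "translation": [0.027, 0.127, 0], "dr": [0, 0, 0]}, {"gripper": 1, "translation": [0.054, 0.2545, 0], "dr": [0, 0, 0]}, {"gripper": 1, "translation": [0.054, 0.2545, 0], "dr": [0, 0, 0]}, {"gripper": 1, "translation": [0.054, 0.2545, 0], "dr": [0, 0, 0]}, {"gripper": 1, "translation": [0.054, 0.2545, 0], "dr": [0, 0, 0]}, {"gripper": 1, "translation": [0.054, 0.2545, 0], "dr": [0, 0, 0]}, {"gripper": 1, "translation": [0.054, 0.2545, 0], "dr": [0, 0, 0]}, {"gripper": 1, "translation": [0.054, 0.2545, 0], "dr": [0, 0, 0]}, {"gripper": 1, "translation": [0.054, 0.2545, 0], "dr": [0, 0, 0]}, {"gripper": 1, "translation": [0.054, 0.2545, 0], "dr": [0, 0, 0]}])

```text
clock: 22.12
eef_pos: [587.8, -114.8, 196.0]
tcp_rot: [3.141, 0.002, -0.471]
contact_force: [0.4, 1.2, -0.8]
opening: 0.382
```

Emit:
jog_arm(deltas=[{"gripper": 1, "translation": [0.054, 0.2545, 0], "dr": [0, 0, 0]}, {"gripper": 1, "translation": [0.054, 0.2545, 0], "dr": [0, 0, 0]}, {"gripper": 1, "translation": [0.054, 0.2545, 0], "dr": [0, 0, 0]}, {"gripper": 1, "translation": [0.054, 0.2545, 0], "dr": [0, 0, 0]}, {"gripper": 1, "translation": [0.054, 0.2545, 0], "dr": [0, 0, 0]}, {"gripper": 1, "translation": [0.054, 0.2545, 0], "dr": [0, 0, 0]}, {"gripper": 1, "translation": [0.054, 0.2545, 0], "dr": [0, 0, 0]}, {"gripper": 1, "translation": [0.054, 0.2545, 0], "dr": [0, 0, 0]}, {"gripper": 1, "translation": [0.054, 0.2545, 0], "dr": [0, 0, 0]}, {"gripper": 1, "translation": [0.054, 0.2545, 0], "dr": [0, 0, 0]}, {"gripper": 1, "translation": [0.027, 0.127, 0], "dr": [0, 0, 0]}])

```text
clock: 23.03
eef_pos: [644.7, 153.5, 195.9]
tcp_rot: [3.141, 0.002, -0.469]
contact_force: [-0.6, -0.6, -0.9]
opening: 0.386
```

Emit:
jog_arm(deltas=[{"gripper": 1, "translation": [0, 0, 0], "dr": [0, 0, 0]}, {"gripper": 1, "translation": [0, 0, 0], "dr": [0, 0, 0]}, {"gripper": 1, "translation": [0, 0, 0], "dr": [0, 0, 0]}])

```text
clock: 23.28
eef_pos: [644.7, 149.4, 196.7]
tcp_rot: [3.14, 0.001, -0.471]
contact_force: [-0.5, 0.7, -0.9]
opening: 0.385
```

Final TCP height is expected to be about 68. I descend to about 80 and check.

Emit:
jog_arm(deltas=[{"gripper": 1, "translation": [0.004, 0.005, -0.08], "dr": [0, 0, 0]}, {"gripper": 1, "translation": [0, 0, -0.15], "dr": [0, 0, 0]}, {"gripper": 1, "translation": [0, 0, -0.18], "dr": [0, 0, 0]}, {"gripper": 1, "translation": [0, 0, -0.18], "dr": [0, 0, 0]}, {"gripper": 1, "translation": [0, 0, -0.18], "dr": [0, 0, 0]}, {"gripper": 1, "translation": [0, 0, -0.15], "dr": [0, 0, 0]}, {"gripper": 1, "translation": [0, 0, -0.12], "dr": [0, 0, 0]}, {"gripper": 1, "translation": [0, 0, -0.08], "dr": [0, 0, 0]}, {"gripper": 1, "translation": [0, 0, -0.05], "dr": [0, 0, 0]}, {"gripper": 1, "translation": [0, 0, -0.02], "dr": [0, 0, 0]}, {"gripper": 1, "translation": [0, 0, 0], "dr": [0, 0, 0]}, {"gripper": 1, "translation": [0, 0, 0], "dr": [0, 0, 0]}])

```text
clock: 24.28
eef_pos: [646.2, 150.8, 79.0]
tcp_rot: [-3.141, -0.001, -0.471]
contact_force: [0.1, -0.4, -1.4]
opening: 0.384
```

Run:
```python
from h import *
cv2.imwrite("pics/botplace.png",crop(r.grab_frame("scene"),290,150,150,100,5))
```

```text
(no output)
```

View pics/botplace.png

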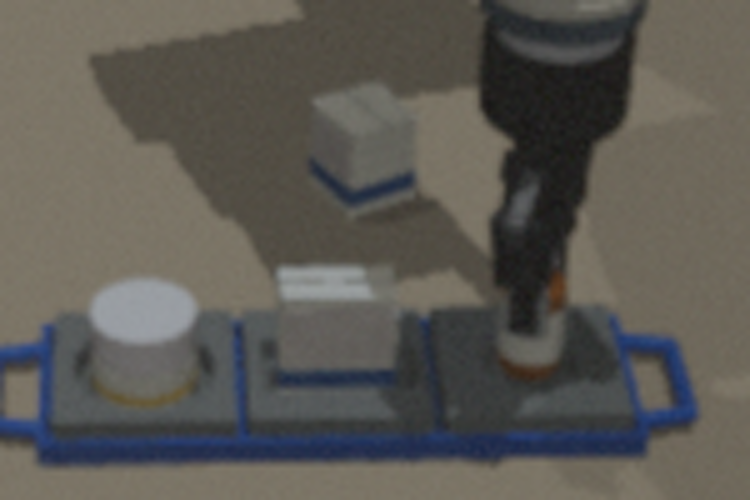

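The bottle is upright over the small recess at crop (530,360), and the carton stands in its slot at (335,330). Lowering.

Emit:
jog_arm(deltas=[{"gripper": 1, "translation": [-0.005, -0.005, -0.03], "dr": [0, 0, 0]}, {"gripper": 1, "translation": [0, 0, -0.03], "dr": [0, 0, 0]}, {"gripper": 1, "translation": [0, 0, -0.02], "dr": [0, 0, 0]}, {"gripper": 1, "translation": [0, 0, -0.015], "dr": [0, 0, 0]}, {"gripper": 1, "translation": [0, 0, -0.01], "dr": [0, 0, 0]}, {"gripper": 1, "translation": [0, 0, 0], "dr": [0, 0, 0]}, {"gripper": 1, "translation": [0, 0, 0], "dr": [0, 0, 0]}])

```text
clock: 24.92
eef_pos: [645.3, 150.3, 67.9]
tcp_rot: [-3.142, 0.0, -0.471]
contact_force: [-0.0, -0.2, -0.1]
opening: 0.385
```

Emit:
jog_arm(deltas=[{"gripper": 1, "translation": [0, 0, -0.007], "dr": [0, 0, 0]}, {"gripper": 1, "translation": [0, 0, 0], "dr": [0, 0, 0]}, {"gripper": 1, "translation": [0, 0, 0], "dr": [0, 0, 0]}])

```text
clock: 25.17
eef_pos: [645.4, 150.3, 67.8]
tcp_rot: [-3.141, -0.0, -0.471]
contact_force: [-1.3, -0.3, 4.8]
opening: 0.387
```

Contact at 67.8, as expected. Releasing.

Emit:
jog_arm(deltas=[{"gripper": 0.25, "translation": [0, 0, 0], "dr": [0, 0, 0]}, {"gripper": 0.15, "translation": [0, 0, 0], "dr": [0, 0, 0]}, {"gripper": 0.05, "translation": [0, 0, 0], "dr": [0, 0, 0]}, {"gripper": -0.1, "translation": [0, 0, 0], "dr": [0, 0, 0]}, {"gripper": -0.3, "translation": [0, 0, 0], "dr": [0, 0, 0]}, {"gripper": -0.6, "translation": [0, 0, 0], "dr": [0, 0, 0]}, {"gripper": -0.6, "translation": [0, 0, 0], "dr": [0, 0, 0]}, {"gripper": -0.6, "translation": [0, 0, 0], "dr": [0, 0, 0]}])

```text
clock: 25.83
eef_pos: [645.2, 150.3, 67.1]
tcp_rot: [3.142, 0.0, -0.471]
contact_force: [0.3, -0.7, 0.0]
opening: 0.802
```

Emit:
jog_arm(deltas=[{"gripper": -0.6, "translation": [0, 0, 0.05], "dr": [0, 0, 0]}, {"gripper": -0.6, "translation": [0, 0, 0.1], "dr": [0, 0, 0]}, {"gripper": -0.6, "translation": [0, 0, 0.2], "dr": [0, 0, 0]}, {"gripper": -0.6, "translation": [0, 0, 0.25], "dr": [0, 0, 0]}, {"gripper": -0.6, "translation": [0, 0, 0.25], "dr": [0, 0, 0]}, {"gripper": -0.6, "translation": [0, 0, 0.25], "dr": [0, 0, 0]}, {"gripper": -0.6, "translation": [0, 0, 0.2], "dr": [0, 0, 0]}, {"gripper": -0.6, "translation": [-0.2, 0.2, 0.1], "dr": [0, 0, 0]}, {"gripper": -0.6, "translation": [-0.3, 0.25, 0], "dr": [0, 0, 0]}, {"gripper": -0.6, "translation": [-0.3, 0.25, 0], "dr": [0, 0, 0]}, {"gripper": -0.6, "translation": [-0.3, 0.25, 0], "dr": [0, 0, 0]}, {"gripper": -0.6, "translation": [-0.3, 0.25, 0], "dr": [0, 0, 0]}])

```text
clock: 26.83
eef_pos: [504.0, 271.1, 208.4]
tcp_rot: [-3.14, -0.001, -0.471]
contact_force: [-0.2, 0.3, 0.2]
opening: 0.796
```

Emit:
jog_arm(deltas=[{"gripper": -0.6, "translation": [-0.3, 0.25, 0], "dr": [0, 0, 0]}, {"gripper": -0.6, "translation": [-0.3, 0.25, 0], "dr": [0, 0, 0]}, {"gripper": -0.6, "translation": [-0.3, 0.25, 0], "dr": [0, 0, 0]}, {"gripper": -0.6, "translation": [-0.2, 0.25, 0], "dr": [0, 0, 0]}, {"gripper": -0.6, "translation": [0, 0, 0], "dr": [0, 0, 0]}, {"gripper": -0.6, "translation": [0, 0, 0], "dr": [0, 0, 0]}, {"gripper": -0.6, "translation": [0, 0, 0], "dr": [0, 0, 0]}, {"gripper": -0.6, "translation": [0, 0, 0], "dr": [0, 0, 0]}])

```text
clock: 27.5
eef_pos: [396.0, 369.7, 207.6]
tcp_rot: [-3.141, -0.0, -0.472]
contact_force: [1.1, -0.0, -0.1]
opening: 0.798
```

Run:
```python
from meas import *
s=r.grab_frame("scene");t=r.grab_frame("top");cv2.imwrite("pics/top1.png",t)
hs=cv2.cvtColor(t,cv2.COLOR_BGR2HSV);H,S,V=[hs[...,i] for i in range(3)]
white=((V>135)&(S<40)).astype(np.uint8)
for n,b,z in(("low",(300,140,345,185),62),("slot carton",(255,140,298,180),78),("tall",(395,225,435,265),90),("square",(240,225,275,265),60),("flat",(115,183,146,210),80)):
    try: w=world("top",big(white,b),z);print(n,[np.round(v,1) for v in cv2.minAreaRect(w)])
    except ValueError: print(n,"hidden")
m=(V<28);q=np.zeros_like(m);q[135:160,215:245]=m[135:160,215:245];ys,xs=np.nonzero(q)
print("bulb px",xs.mean() if len(xs) else None,ys.mean() if len(ys) else None,"pred",proj("top",(645.4,150,100)))
cv2.imwrite("pics/end.png",np.vstack([crop(s,160,140,320,110,2.5),cv2.resize(crop(t,110,130,330,140,2.4),(800,325))]))
```

```text
low [array([629.1, -56.7]), array([53.9, 53.6]), np.float64(89.0)]
slot carton [array([636.8,  45.8]), array([59.9, 26.4]), np.float64(89.0)]
tall [array([ 429.9, -261.3]), array([55. , 54.4]), np.float64(88.8)]
square [array([435.8,  93. ]), array([44.5, 45.1]), np.float64(23.7)]
flat [array([554.5, 379.9]), array([28.2, 26.7]), np.float64(3.9)]
bulb px 229.5 151.77272727272728 pred [227.68132068 150.62498086]
```

View pics/end.png

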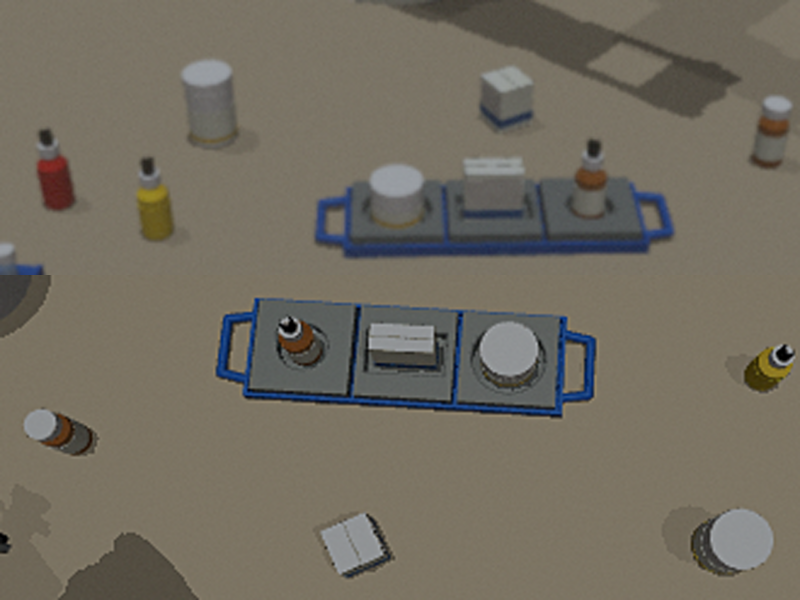

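All three stand upright in their own recesses, and the look-alikes have not moved. Handing in.

```bash
python3 -c "from rig import r; print(r.sign_off())"
```

```text
the job is handed in; nothing more can be done
None
```

I picked up the low tub, the slim carton and the amber dropper bottle one after another and set each on the floor of its own recess. I released only after feeling contact at the expected height. The job was handed in at about 27.6 s, and the hand-in reports no verdict.

Last camera checks, with the arm well clear:
- **Tub:** about 1 mm from the centre of its recess.
- **Carton:** less than 1 mm from the centre of its slot, with its long axis about 4° off the row.
- **Bottle:** upright in the small recess. Its bulb was 2 pixels from the predicted spot, which I put down to predicting the bulb's tip rather than its middle.
- **Look-alikes:** the tall tub, the square carton and the flat-cap bottle measured within 0.2 mm of where they started.

No check failed.

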